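# Clip the recipe board to its stand

## Robot

A 7-joint arm with a two-finger parallel gripper is mounted at the origin on the work surface; the furniture and walls round the work are solid. World frame = base frame: x ahead of the robot, y to its left, z up, the work surface at z = 0. Lengths are in m, angles in degrees, forces in N, time in s.
With the tool pointing down it reaches from about 0.425 to 0.875 m from the base axis. Payload 8.4 kg.
Tool frame: the origin (TCP) lies on the centre line of the jaws, within the pads' length; the fingertips stand 17 mm ahead of it and the grasp point (between the pads) lies 2 mm behind it; z points along the fingers, y is the line along which they close (so a half turn about z gives the same grasp; the last joint's range is limited). The gripper opens to 87 mm and grips with 3 to 60 N. Pads are 19 mm wide; open, the fingers measure 117 mm over their backs; the gripper's body (75 mm by 190 mm) begins 51 mm behind the grasp point.
Start: joints at [-5.684, 19.091, 2.286, 83.961, -0.768, 76.965, -3.352], TCP at [0.65, -0, 0.24] pointing down, gripper open.
Joint ranges: [-147.57, 147.57], [-21.85, 119.76], [-74.77, 79.35], [14.55, 137.4], [-85.83, 265.84], [4.83, 119.75], [-152.11, 152.11]. Speed limits (degrees/s): [127.2, 127.2, 159.86, 159.86, 180, 180, 180].

## Interface

Orientations are given as [roll, pitch, yaw] about the fixed x, y, z axes, in that order (R = Rz(yaw) Ry(pitch) Rx(roll)).
In Python, from station import bot gives the robot as it stands.
- The arm moves only by the tool apply_moves, never from a script. Its arguments are lists of equal length, an entry for each row: "linear": the shift along the world's x, y, z in units of 50 mm (1.0 is 50 mm), a list of three; "delta_rot": the turn, a rotation vector about the world's x, y, z in units of 8 degrees (1.0 is 8 degrees), a list of three; "grip": the closure, from 0 (fully open) to 1 (shut). In form: {"linear": [[tx, ty, tz], ...], "delta_rot": [[wx, wy, wz], ...], "grip": [grip, ...]}. A call has exactly 8 rows; each row shifts and turns the commanded pose from where the row before left it; what a row does not reach is not made up. A row lasts 1/10 s, in which the tool goes at most 50 mm and 8.59 degrees, less where a joint would pass 70% of its speed; a pose out of reach is approached as far as the arm can. A call is refused whole if a number of a shift passes 1 or a number of a turn 1, either way. A call with a gripper value outside its range is refused whole. The fingers move at their own pace and stop on an object; the grip force is fixed at half the most. Time passes only in rows, so rows that do not move let the fingers close, or fill a call up. It gives the time, the measured TCP pose, the force, the opening and the grip force at its end, in the units of the state.
- bot.observe(): the state, without advancing time (a new reading comes with each control period).
- bot.get_image(name): name is "scene" or "side" or "wrist"; returns the picture (420x560x3 uint8, red, green, blue); there is no depth.
- bot.get_calibration(name): a dict with "vertical_fov" (degrees; the focal length in pixels is half the picture's height over the tangent of half this angle, whatever the lens; pixels are square), "cx", "cy" (the principal point, pixels), "D" ([k1, k2, p1, p2, k3] as OpenCV has them; the pictures are not rectified), "R" (3x3) and "t" (3): a world point X has camera coordinates R X + t; the wrist camera has in their place "hand_eye" (4x4, takes a point from camera to tool coordinates, whose origin is the TCP and whose axes are the flange's). Camera axes: x right, y down, z forward; pixel columns grow to the right and rows downward; lengths in m; the calibration is good to about 2 mm. A picture is of the moment at which its call begins: read the wrist's pose just before it. get_calibration takes no time and is no camera call.
- bot.job_done(): hands the job in; it is judged then, once.
Trained networks look in the newest picture that a camera, given by its name, has taken for a name from the list of things; names that differ only in an ending like _2 or _b are one class to them, and where a whole thing is asked for, a point or a joint stands for the part that bears it (a point fixed in the world has none). Each returns a list of dicts, best first, with "score" (0 to 1); they miss things now and then, are a little off and sometimes report something else, mostly with a low value. They report only what shows in the picture. A call takes as long as a camera call. They do not tell look-alikes from the thing itself.
- bot.search_frame(name, camera): "extent" ([left, top, right, bottom] in pixels, round what is visible of it).
The state is a dict: "time": time; "joint_pos": joint angles; "joint_vel": joint speeds; "joint_efforts": joint torques, N m; "eef_pos": TCP position; "tcp_rot": TCP orientation; "ft_force": force on the tool from outside, world axes, zero at the start; "wrist_torque": the same for the moment, N m; "width": opening from 0.0 (shut) to 1.0 (fully open); "grasp_force": force on a finger pad.
Only numpy, scipy, OpenCV 4.12 (cv2) and the standard library are available. Lean on these libraries where they do the work, as an engineer would, in place of code of your own. Each camera call takes 0.05 s, during which the arm holds its last target. There are 200 camera calls.

## Task

Put the recipe board up for cooking: lift it out of the slot of the low rack and stand it fully down on the ledge of the notched stand, upright and about centred, in front of the back panel. Then take the sprung clip off the rack's tongue and clip it down over the top edge of the board and one of the stand's two horns together, so that it clamps the board to the stand, and let go. Leave the mug, the mandarin and the teaspoon where they are.

Things in the scene. Friction and masses are not known exactly. Their poses are not given: they have to be found in the camera images.
- stand: Fixed light-wood recipe stand, 100 x 150 x 142 mm. Origin: centre of underside; z up, y along its width, front is -x. Back panel x 0 to 7 mm; it ends in two flat horns (y 32 to 70 mm either side, tops z 142) with an open finger notch 64 mm wide between them, down to z 76. Front lip x -18 to -8, top z 48, with a guide strip flaring forward from it to x -19, z 65.
- stand_ledge (a point): Middle of the floor (z 12 mm above the stand's underside) of the stand's ledge slot, which lies between lip and back panel: 8 mm wide (stand x -8 to 0), 140 mm long, open above. The centre of the board's underside belongs here.
- horn_left (a point): Middle of the top edge (z 142 mm) of the stand's +y horn, halfway through the 12 mm that horn (7) and board (5) make together: 1 mm behind the panel's front face. The clip's hinge pin should end about 20 mm straight above this point.
- horn_right (a point): The same point on the stand's -y horn. Either horn may be used.
- rack: Fixed light-wood rack, base 80 x 240 x 10 mm. Origin: centre of underside; z up, y along its length. At y -40 mm a slot 7 mm wide in x, 150 mm long in y, floor z 10, walls to z 35: the board stands in it at the start. At y +80 mm an upright tongue 12 mm thick (x), 40 mm wide, top z 75: the clip is parked on it. Board and clip have the rack's axes at the start.
- board: Loose stiff white recipe board, 120 mm wide (y), 5 mm thick (x), 130 mm tall (z), 60 to 130 g; both faces alike. Origin: centre of underside. Pinch it across its thickness at the middle of its top edge, where the fingers fit into the stand's notch. Standing loose in a slot it may lean a few degrees.
- board_top (a point): Middle of the board's top edge, 130 mm above its underside.
- clip: Loose black sprung clip like a big clothes peg, handles up, jaws down, 24 mm wide (y), 55 g. Origin: hinge pin; z up, jaws open along x. Handles reach 62 mm above the pin, jaw pads lie 36 to 51 mm below; an edge may enter up to 6 mm below it. Parked, its pin is 20 mm above the tongue's top. The frame is the -x arm's: it tilts up to 0.28 rad when squeezed.
- clip_arm (a joint): Clip angle (rad): 0 gripping 12 mm (handles 62 mm apart outside at the tips), -0.24 closed on nothing, 0.56 squeezed to its stop: jaws 35 mm apart, handles parallel and 28 mm apart outside. Squeeze across x about 48 mm above the pin: the spring takes 6 N per handle to start, 9 N at the stop; grip with 15 to 25 N. Let go, it clamps 12 mm with about 8 N.
- mug: White mug with a handle, 82 x 112 x 94 mm, bystander. Origin: centre of its underside.
- mandarin: Mandarin, 60 mm, bystander. Origin: centre of its underside.
- teaspoon: Teaspoon, 130 x 26 x 11 mm, lying flat, bystander. Origin: centre of its underside.
Mind the look-alikes: they are no part of the job. Of the things like the board, leave any that is yellow; of the rest the larger one is meant. Leave any blue look-alike of the stand alone.

How it is judged (in metres and radians):
On the way, in this order (a step that is already met when the one before it is completed fails the run):
1. the board stands on the stand's ledge, upright (z of board_top in the frame of stand between 0.136 and 0.147 m and x of board in the frame of stand between -0.01 and 0.002 m and y of board in the frame of stand between -0.025 and 0.025 m and angle between board's own z axis and vertical below 0.12 rad and angle between the y axis of board and the y axis of stand, either way round below 0.12 rad), for 0.2 s.
2. the clip clamps board and horn together (all of step 1 and contact force between clip and board above 2 N and contact force between clip and stand above 2 N and z of clip in the frame of stand between 0.145 and 0.18 m and angle between clip's own z axis and vertical below 0.3 rad), for 0.2 s.
At the end, for the whole second after the job is handed in: Board in the ledge slot, fully down within 5 mm, within 25 mm of the middle, tilted and turned under 0.12 rad; the clip presses both board and stand with over 2 N, its pin 3 to 38 mm above the horn's top, tilted under 0.3 rad; both at rest (all of step 2 and linear speed of each of clip, board below 0.02 m/s); the robot touches nothing.
It fails at once if the mug is displaced by more than 30 mm (distance of mug from where it was at the start of the episode above 0.03 m).
It fails at once if the mandarin is displaced by more than 30 mm (distance of mandarin from where it was at the start of the episode above 0.03 m).
It fails at once if the teaspoon is displaced by more than 30 mm (distance of teaspoon from where it was at the start of the episode above 0.03 m).
It also fails if it takes over 66 s, if anything falls off the work surface, if the arm or the gripper's body presses on something with over 40 N, if the wrist force passes 120 N, or if a joint passes its speed limit or range.

## Working session

There is one attempt and no reset: what is moved stays moved. The work goes in short steps, Python scripts to look and compute and a tool call to move; the robot and the scene stay as the last step left them, time stands still between calls to the robot, and variables do not carry over. Pictures are saved under pics/ and viewed, at most 10 in all, crops included, and the job is handed in when it is done.

Besides the shell and the picture viewer there is one more tool, called after "Request:" in YAML: its name, and indented under it one key for each argument. apply_moves: Moves the arm, as the interface text tells. Its arguments: {"type":"object","properties":{"linear":{"type":"array"},"delta_rot":{"type":"array"},"grip":{"type":"array"}},"required":["linear","delta_rot","grip"]}

```bash
ls; mkdir -p pics
python3 - <<'E'
from station import bot
import cv2,numpy as np
ims=[]
for c in ["scene","side"]:
    im=bot.get_image(c); cv2.imwrite(f"pics/{c}0.png",im[:,:,::-1]); k=bot.get_calibration(c)
    print(c,{a:np.round(b,4).tolist() for a,b in k.items()})
    for n in ["stand","rack","board","clip","mug","mandarin","teaspoon"]:
        print(n,[(np.round(d["extent"]).tolist(),round(d["score"],2)) for d in bot.search_frame(n,c)])
print(bot.get_calibration("wrist")); print(bot.observe())
E
```

```text
pics
scene {'vertical_fov': 54.0722, 'cx': 275.0274, 'cy': 207.4806, 'D': [0.0316, 0.0, 0.0, 0.0, 0.0], 'R': [[0.8557, -0.5174, -0.0112], [-0.3647, -0.5874, -0.7224], [0.3672, 0.6222, -0.6914]], 't': [-0.4337, 0.3063, 0.8447]}
stand [([229.0, 158.0, 286.0, 233.0], 0.94), ([140.0, 186.0, 204.0, 267.0], 0.85)]
rack [([294.0, 252.0, 384.0, 350.0], 0.91)]
board [([332.0, 257.0, 372.0, 322.0], 0.96), ([283.0, 300.0, 305.0, 346.0], 0.93), ([209.0, 343.0, 277.0, 380.0], 0.68)]
clip [([302.0, 227.0, 331.0, 268.0], 0.93), ([227.0, 160.0, 282.0, 229.0], 0.3)]
mug [([328.0, 181.0, 366.0, 228.0], 0.71)]
mandarin [([222.0, 245.0, 248.0, 269.0], 0.57)]
teaspoon [([240.0, 289.0, 293.0, 319.0], 0.73)]
side {'vertical_fov': 52.9298, 'cx': 282.3821, 'cy': 204.5586, 'D': [-0.0586, 0.0, 0.0, 0.0, 0.0], 'R': [[-0.8312, -0.5558, -0.0101], [-0.2919, 0.4518, -0.843], [0.4731, -0.6978, -0.5379]], 't': [0.4608, 0.2493, 1.0356]}
stand [([220.0, 214.0, 278.0, 285.0], 0.91), ([294.0, 241.0, 352.0, 326.0], 0.81)]
rack [([282.0, 184.0, 338.0, 230.0], 0.94)]
board [([307.0, 159.0, 327.0, 200.0], 0.85), ([380.0, 180
[... 787 characters left out ...]
_pos': array([-5.68236213, 19.0880815 ,  2.28713003, 83.96274119, -0.76805349,
       76.96668908, -3.35320521]), 'joint_vel': array([-0.01150324, -0.00122068,  0.00428321, -0.02205815,  0.14215   ,
        0.08708789, -0.00877325]), 'joint_efforts': array([-9.32545772e-04, -6.56044650e+01,  1.33254100e+00, -4.04045677e+01,
       -5.99356717e-02,  3.48875346e-02,  1.22369417e-05]), 'eef_pos': array([ 6.49953352e-01, -3.87949681e-05,  2.39565680e-01]), 'tcp_rot': array([-1.79997700e+02, -3.62895762e-04,  8.99944085e+01]), 'ft_force': array([-0.36134881,  0.26339889,  0.40588454]), 'wrist_torque': array([-0.06197729,  0.00785865,  0.0301214 ]), 'grasp_force': 0.0, 'width': 0.9958775504948999}
```

Run:
```python
import cv2
a=cv2.imread("pics/scene0.png")[140:400,120:400]
cv2.imwrite("pics/c1.png",cv2.resize(a,None,fx=2.3,fy=2.3,interpolation=cv2.INTER_CUBIC))
a=cv2.imread("pics/side0.png")[140:340,190:430]
cv2.imwrite("pics/c2.png",cv2.resize(a,None,fx=3,fy=3,interpolation=cv2.INTER_CUBIC))
```

```text
(no output)
```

View pics/c1.png

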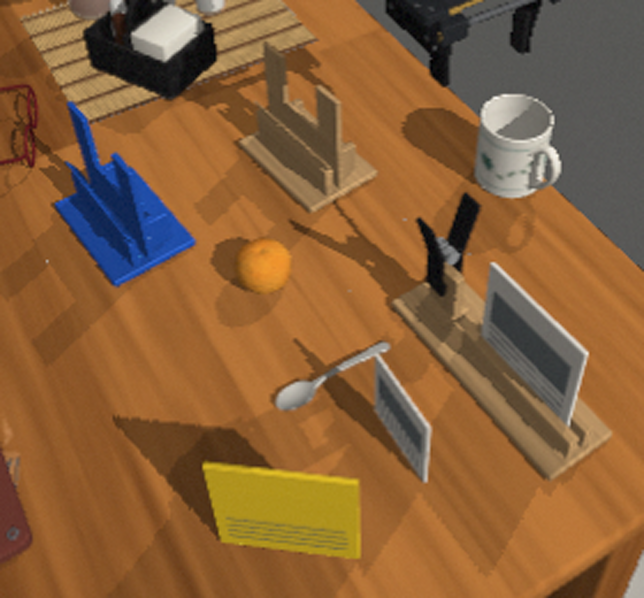

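View pics/c2.png

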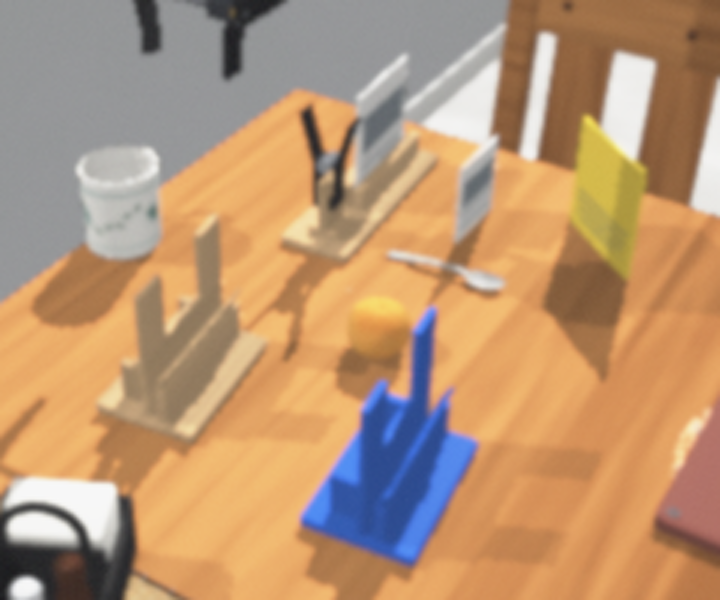

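```bash
cat > h.py <<'E'
from station import bot
import cv2,numpy as np
from scipy.optimize import least_squares
from scipy.spatial.transform import Rotation as Ro
def cam(c,st=None):
    k=bot.get_calibration(c); f=210/np.tan(np.radians(k["vertical_fov"])/2)
    K=np.array([[f,0,k["cx"]],[0,f,k["cy"]],[0,0,1]])
    if c=="wrist":
        T=np.eye(4);T[:3,:3]=Ro.from_euler("xyz",st["tcp_rot"],degrees=True).as_matrix();T[:3,3]=st["eef_pos"]
        M=np.linalg.inv(T@k["hand_eye"]);R,t=M[:3,:3],M[:3,3]
    else: R,t=np.array(k["R"]),np.array(k["t"])
    return K,np.array(k["D"],float),R,t
def proj(C,X):
    K,D,R,t=C; return cv2.projectPoints(np.atleast_2d(np.array(X,float)),cv2.Rodrigues(R)[0],t,K,D)[0][:,0]
def wor(p,X):
    c,s=np.cos(p[2]),np.sin(p[2]);X=np.atleast_2d(X)
    return np.c_[p[0]+c*X[:,0]-s*X[:,1],p[1]+s*X[:,0]+c*X[:,1],X[:,2]]
def fit(obs,p0,bias=False):
    # obs: list of (cam, Xmodel mm, pixels)
    fn=lambda p:np.concatenate([(proj(C,wor(p,np.array(X,float)/1e3))-np.array(u)).ravel() for C,X,u in obs])
    r=least_squares(fn,p0,x_scale=[.01,.01,.1],loss="soft_l1"); return r.x,np.round(r.fun.reshape(-1,2),1)
E
python3 - <<'E'
from h import *
S,D=cam("scene"),cam("side")
a=lambda L:[(120+x/2.3,140+y/2.3) for x,y in L]; b=lambda L:[(190+x/3,140+y/3) for x,y in L]
p,r=fit([(S,[[-50,75,0],[-50,-75,0],[50,-75,0]],a([(238,147),(313,210),(376,175)])),(D,[[50,75,0],[-50,75,0],[-50,-75,0]],b([(100,408),(190,440),(266,346)]))],[.7,.1,0]);print("stand",p,r.tolist())
p,r=fit([(S,[[-40,120,10],[-40,-120,0],[40,-120,0]],a([(393,302),(553,475),(610,435)])),(D,[[40,120,0],[-40,120,0],[40,-120,10]],b([(283,244),(343,258),(432,150)]))],[.7,-.2,0]);print("rack",p,r.tolist())
for n,u,v in [("mandarin",(264,265),(379,328)),("mug",(515,150),(120,200)),("spoon",(340,370),(445,270))]:
  f=lambda X:np.r_[(proj(S,X)[0]-a([u])[0]),(proj(D,X)[0]-b([v])[0])]
  print(n,least_squares(f,[.6,0,.03]).x)
E
```

```text
stand [0.54251384 0.17409831 0.14241238] [[0.3, -0.4], [-0.3, 2.0], [1.2, -0.0], [-2.0, 1.0], [0.5, 1.4], [0.4, -0.5]]
rack [ 0.55839774 -0.1801447   0.06855418] [[-1.0, -1.1], [-1.0, 3.1], [1.8, 0.0], [-1.2, -0.9], [0.9, 1.5], [-18.0, -4.9]]
mandarin [0.41444187 0.03737449 0.0224264 ]
mug [0.73761771 0.02320468 0.04283874]
spoon [ 0.42156311 -0.10593993  0.0024501 ]
```

Request:
apply_moves:
  linear:
    - [-0.3,-0.5,0.2]
    - [-0.3,-0.5,0.2]
    - [-0.3,-0.5,0.2]
    - [-0.3,-0.5,0.2]
    - [-0.3,-0.5,0]
    - [-0.3,-0.5,0]
    - [0,0,0]
    - [0,0,0]
  delta_rot:
    - [0,0,0]
    - [0,0,0]
    - [0,0,0]
    - [0,0,0]
    - [0,0,0]
    - [0,0,0]
    - [0,0,0]
    - [0,0,0]
  grip: [0,0,0,0,0,0,0,0]

```text
time: 1.6
eef_pos: [0.5598, -0.1504, 0.2798]
tcp_rot: [180.0, -0.0, 89.9]
ft_force: [-0.3, 1.0, -0.8]
width: 0.999
grasp_force: 0.0
```

Run:
```python
from h import *
import json
st=bot.observe(); im=bot.get_image("wrist"); cv2.imwrite("pics/w1.png",im[:,:,::-1])
json.dump({k:list(st[k]) for k in("eef_pos","tcp_rot")},open("w1.json","w"));print(st["eef_pos"],st["tcp_rot"],st["time"])
p=[.558,-.18,.0685]
for n,X in {"base":[[-40,120,10],[40,120,10],[40,-120,10],[-40,-120,10]],"board":[[0,-100,140],[0,20,140]],"tongue":[[-6,60,75],[6,100,75]]}.items(): print(n,np.round(proj(cam("wrist",st),wor(p,np.array(X)/1e3))).tolist())
```

```text
[ 0.55983983 -0.15037166  0.27981693] [ 1.79969998e+02 -1.25396413e-02  8.99220030e+01] 1.6
base [[247.0, 106.0], [317.0, 101.0], [327.0, 293.0], [265.0, 297.0]]
board [[296.0, 342.0], [287.0, 217.0]]
tongue [[279.0, 162.0], [288.0, 120.0]]
```

View pics/w1.png

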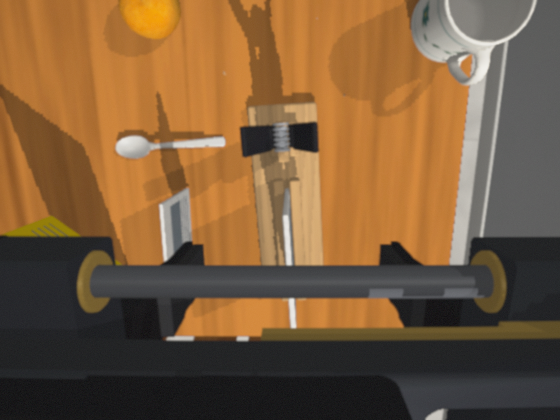

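Run:
```python
import cv2,numpy as np
a=cv2.imread("pics/w1.png"); f=lambda r:cv2.resize(a[r:r+146,232:332],None,fx=4,fy=4,interpolation=cv2.INTER_CUBIC)
cv2.imwrite("pics/c3.png",np.hstack([f(92),f(192)]))
```

```text
(no output)
```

View pics/c3.png

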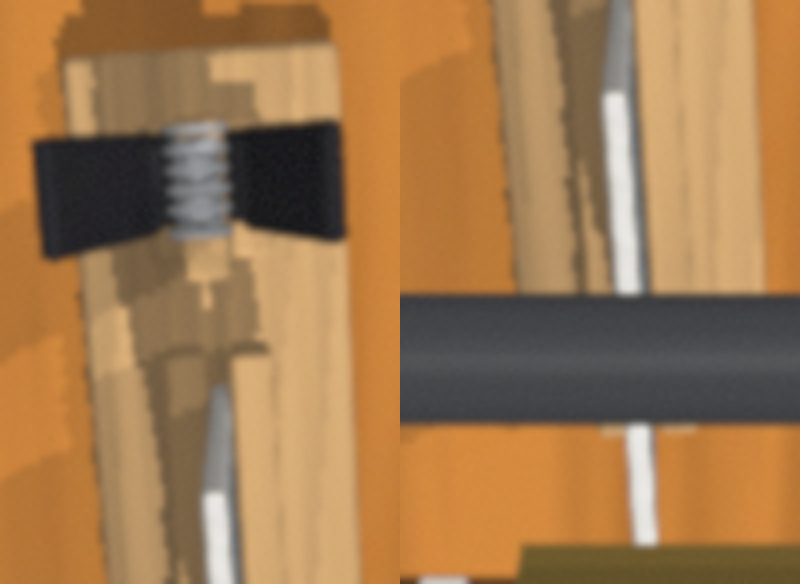

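```bash
cat >> h.py <<'E'
def ray(C,u,z):
    K,D,R,t=C; n=np.r_[cv2.undistortPoints(np.array([[u]],float),K,D)[0,0],1]
    d=R.T@n; o=-R.T@t; return o+d*(z-o[2])/d[2]
def yawline(A,B): # angle of +y axis from A to B
    d=np.array(B)-A; return np.degrees(np.arctan2(-d[0],d[1]))
E
python3 - <<'E'
from h import *
import json
st=json.load(open("w1.json"));C=cam("wrist",st)
L=lambda *u:[ray(C,x,.01) for x in u]
tl,l1,l2,tr,r1,r2=L((248.3,106.5),(259,238),(261.3,264.5),(315.8,102.5),(322,238),(323.3,264.5))
print("yaws",yawline(l1,tl),yawline(l2,tl),yawline(r1,tr),yawline(r2,tr),"width",np.linalg.norm(tl-tr))
m=(tl+tr)/2;print("end mid",m)
for y in (np.radians(4),np.radians(4.5)):
  print("rack c",m[:2]-.12*np.array([-np.sin(y),np.cos(y)]))
e=ray(C,(285.8,215),.14);e2=ray(C,(293.3,328.3),.14);print("board edge",e,e2,yawline(e2,e), np.linalg.norm(e-e2))
pin=ray(C,(281.2,137),.10);print("pin",pin)
h=[ray(C,u,.155) for u in((240.8,127.8),(244,156.5),(317,122.5),(317.8,152))];print("handles",np.round(h,4),yawline(h[1],h[0]),yawline(h[3],h[2]))
E
```

```text
yaws 3.1437419734374856 3.1852611582571666 3.6424384952495164 3.685520871388522 width 0.07718036226829482
end mid [ 0.54975312 -0.06126094  0.01      ]
rack c [ 0.5581239  -0.18096863]
rack c [ 0.55916821 -0.18089102]
board edge [ 0.55553589 -0.15803743  0.14      ] [ 0.56193146 -0.26574879  0.14      ] 3.398055737664249 0.107901070398511
pin [ 0.55104725 -0.09490303  0.1       ]
handles [[ 0.5222 -0.0864  0.155 ]
 [ 0.5239 -0.1078  0.155 ]
 [ 0.5795 -0.0826  0.155 ]
 [ 0.5805 -0.1045  0.155 ]] 4.589632598917009 2.529061655679788
```

Request:
apply_moves:
  linear:
    - [0,0.8,0]
    - [-0.1,0.8,0]
    - [-0.1,0.8,0]
    - [-0.1,0.9,0]
    - [-0.1,0.9,0]
    - [0,0.8,0]
    - [0,0.8,0]
    - [0,0,0]
  delta_rot:
    - [0,0,0]
    - [0,0,0]
    - [0,0,0]
    - [0,0,0]
    - [0,0,0]
    - [0,0,0]
    - [0,0,0]
    - [0,0,0]
  grip: [0,0,0,0,0,0,0,0]

```text
time: 2.45
eef_pos: [0.5385, 0.1485, 0.2792]
tcp_rot: [-179.9, -0.2, 90.6]
ft_force: [-0.1, -0.3, -0.5]
width: 1.001
grasp_force: 0.0
```

Run:
```python
from h import *
import json
bot.get_image("wrist");st=bot.observe(); im=bot.get_image("wrist"); cv2.imwrite("pics/w2.png",im[:,:,::-1])
json.dump({k:list(st[k]) for k in("eef_pos","tcp_rot")},open("w2.json","w"));print(st["eef_pos"],st["tcp_rot"],st["time"])
u=proj(cam("wrist",st),wor([.5425,.174,.142],np.array([[a,b,0.012] for a in(-.05,.05) for b in(-.075,.075)])));print(u)
x0,y0=[int(v) for v in u.min(0)-12]; x1,y1=[int(v) for v in u.max(0)+12]; x0,y0=max(x0,0),max(y0,0)
s=min(800/(x1-x0),600/(y1-y0),4); print(x0,y0,s)
cv2.imwrite("pics/c4.png",cv2.resize(im[y0:y1,x0:x1,::-1],None,fx=s,fy=s,interpolation=cv2.INTER_CUBIC))
```

```text
[0.53912062 0.14489991 0.27915566] [-1.79947208e+02 -6.80677867e-02  9.04397711e+01] 2.5
[[262.0066602  224.29298443]
 [241.73363536  97.61334184]
 [343.03188247 213.78415072]
 [329.76476639  85.16981   ]]
229 73 3.6809815950920246
```

View pics/c4.png

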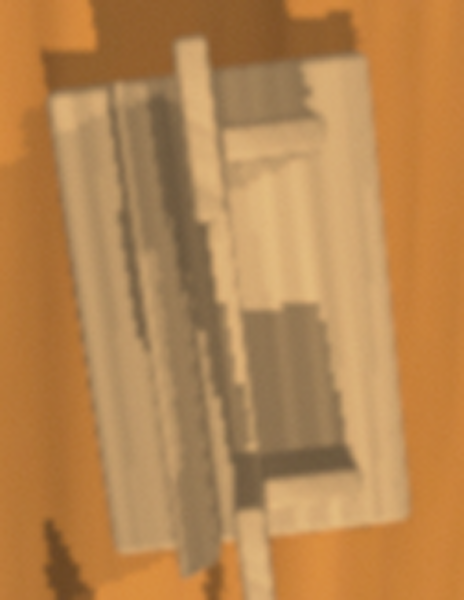

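Run:
```python
from h import *
import json
bot.get_image("scene");bot.get_image("scene")
st=bot.observe(); im=bot.get_image("wrist"); cv2.imwrite("pics/w3.png",im[:,:,::-1]);print(st["eef_pos"],st["tcp_rot"],st["time"])
q=np.array([(50,95),(365,57),(408,518),(120,552),(177,40),(205,38),(197,220),(222,220),(238,510),(265,510)],float)/3.681+[229,73]
g=lambda i:cv2.cvtColor(i,cv2.COLOR_BGR2GRAY)
n,s,_=cv2.calcOpticalFlowPyrLK(g(cv2.imread("pics/w2.png")),g(cv2.imread("pics/w3.png")),q.astype(np.float32)[:,None],None,winSize=(17,17));n=n[:,0]
print(np.round(n-q,1).tolist())
X=np.array([[-50,75,12],[50,75,12],[50,-75,12],[-50,-75,12],[0,70,142],[7,70,142],[0,32,142],[7,32,142],[0,-32,142],[7,-32,142]])
s2=json.load(open("w2.json"))
for C,u in((cam("wrist",s2),q),(cam("wrist",st),n)):
  for sel in (range(10),range(4),range(4,10)):
    sel=list(sel);p,r=fit([(C,X[sel],u[sel])],[.54,.174,.1]);print(p,np.degrees(p[2]),r.tolist())
```

```text
[0.54009053 0.13961395 0.27936634] [-1.79982612e+02  2.37436984e-02  8.99895781e+01] 2.65
[[-1.8, -4.8], [-1.8, -5.5], [-0.3, -4.9], [-0.8, -4.2], [-2.4, -7.3], [-2.3, -7.2], [-1.8, -6.9], [-1.7, -6.8], [-0.9, -6.2], [-0.9, -5.7]]
[0.53688998 0.17245387 0.13985237] 8.012950271002754 [[-5.7, 0.1], [-3.3, -1.8], [-1.6, 1.4], [-4.3, 2.4], [-0.6, -0.2], [0.9, -0.9], [0.8, 1.1], [2.8, -0.0], [0.1, 0.3], [1.1, -0.8]]
[0.54125932 0.17283426 0.13488309] 7.728231919582984 [[-1.5, -0.5], [1.0, -2.0], [1.7, 1.3], [-1.1, 2.0]]
[0.53622686 0.17235565 0.13729072] 7.866179098864902 [[-1.2, -0.1], [0.2, -0.8], [0.0, 1.2], [2.0, 0.1], [-0.8, 0.4], [0.2, -0.6]]
[0.53705682 0.17226161 0.14038139] 8.043261240131745 [[-5.6, 0.3], [-3.0, -1.8], [-1.7, 1.4], [-4.0, 2.5], [-0.5, -0.0], [1.0, -0.9], [0.8, 1.2], [2.7, -0.1], [0.0, 0.2], [1.0, -1.4]]
[0.54118456 0.17278422 0.13556923] 7.767544652792137 [[-1.7, -0.5], [1.1, -2.1], [1.5, 1.2], [-1.0, 1.9]]
[0.53641237 0.17212849 0.1385512 ] 7.938398814593491 [[-1.2, 0.1], [0.3, -0.8], [0.0, 1.4], [2.0, 0.0], [-0.8, 0.4], [0.2, -1.2]]
```

Run:
```python
from h import *
st={"eef_pos":[0.54009053,0.13961395,0.27936634],"tcp_rot":[-179.982612,.023743698,89.9895781]}
def box(x,y,z):
    c=np.array([[a,b,d] for a in x for b in y for d in z],float)/1e3
    return c,[(i,j) for i in range(8) for j in range(i+1,8) if bin(i^j).count("1")==1]
out=[]
for nm,file,x0,y0,w,h in(("scene","scene0",216,148,80,100),("side","side0",214,200,80,100),("wrist","w3",232,60,110,150)):
    s=600/h if nm!="wrist" else 4
    C=cam(nm,st);a=cv2.imread(f"pics/{file}.png")[y0:y0+h,x0:x0+w]
    a=cv2.resize(a,None,fx=s,fy=s,interpolation=cv2.INTER_CUBIC)
    for p,col in(([.5412,.1728,.138],(0,255,0)),([.5364,.1721,.138],(0,0,255))):
        for b in(box((-50,50),(-75,75),(0,)*2),box((0,7),(32,70),(76,142)),box((0,7),(-70,-32),(76,142))):
            u=(proj(C,wor(p,b[0]))-[x0,y0]+.5)*s
            for i,j in b[1]: cv2.line(a,*[tuple(int(v) for v in u[k]) for k in(i,j)],col,1,cv2.LINE_AA)
    out.append(cv2.resize(a,(267,600) if 0 else (int(a.shape[1]*.56),int(a.shape[0]*.95)) if 0 else None,fx=1,fy=1) if 0 else a)
out[2]=out[2][:600,:]; W=np.hstack([cv2.resize(o,(int(o.shape[1]*420/o.shape[0]),420),interpolation=cv2.INTER_AREA) for o in out])
print(W.shape);cv2.imwrite("pics/c5.png",cv2.resize(W,(800,int(W.shape[0]*800/W.shape[1])) ) if W.shape[1]>800 else W)
```

```text
(420, 980, 3)
```

View pics/c5.png

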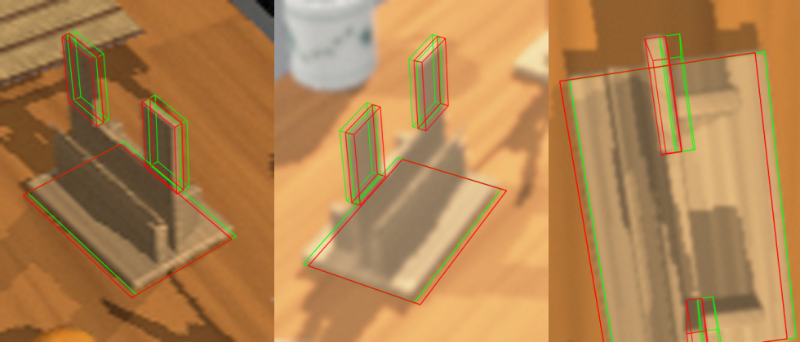

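Request:
apply_moves:
  linear:
    - [0,-0.9,0]
    - [0,-0.9,0]
    - [0,-0.9,0]
    - [0.1,-0.9,0]
    - [0.1,-0.9,0]
    - [0.1,-0.9,0]
    - [0.08,-0.9,0]
    - [0,-0.86,0]
  delta_rot:
    - [0,0,0.1]
    - [0,0,0.1]
    - [0,0,0.1]
    - [0,0,0.125]
    - [0,0,0]
    - [0,0,0]
    - [0,0,0]
    - [0,0,0]
  grip: [0,0,0,0,0,0,0,0]

```text
time: 3.5
eef_pos: [0.5585, -0.2212, 0.2797]
tcp_rot: [180.0, 0.0, 93.3]
ft_force: [1.0, -0.6, 0.9]
width: 1.001
grasp_force: 0.0
```

Request:
apply_moves:
  linear:
    - [0,0,0]
    - [0,0,-0.3]
    - [0,0,-0.5]
    - [0,0,-0.7]
    - [0,0,-0.7]
    - [0,0,-0.5]
    - [0,0,-0.46]
    - [0,0,0]
  delta_rot:
    - [0,0,0]
    - [0,0,0]
    - [0,0,0]
    - [0,0,0]
    - [0,0,0]
    - [0,0,0]
    - [0,0,0]
    - [0,0,0]
  grip: [0,0,0,0,0,0,0,0]

```text
time: 4.3
eef_pos: [0.5566, -0.2157, 0.1174]
tcp_rot: [-179.7, -0.2, 93.5]
ft_force: [-0.2, 0.6, 0.1]
width: 0.999
grasp_force: 0.0
```

Request:
apply_moves:
  linear:
    - [0,0,0]
    - [0,0,0]
    - [0,0,0]
    - [0,0,0]
    - [0,0,0]
    - [0,0,0]
    - [0,0,0]
    - [0,0,0]
  delta_rot:
    - [0,0,0]
    - [0,0,0]
    - [0,0,0]
    - [0,0,0]
    - [0,0,0]
    - [0,0,0]
    - [0,0,0]
    - [0,0,0]
  grip: [0.3,0.6,0.8,0.9,1,1,1,1]

```text
time: 5.1
eef_pos: [0.559, -0.218, 0.1215]
tcp_rot: [-180.0, -0.0, 93.4]
ft_force: [-0.1, -0.1, 0.1]
width: 0.356
grasp_force: 0.0
```

Request:
apply_moves:
  linear:
    - [0,0,0]
    - [0,0,0]
    - [0,0,0]
    - [0,0,0]
    - [0,0,0]
    - [0,0,0]
    - [0,0,0]
    - [0,0,0]
  delta_rot:
    - [0,0,0]
    - [0,0,0]
    - [0,0,0]
    - [0,0,0]
    - [0,0,0]
    - [0,0,0]
    - [0,0,0]
    - [0,0,0]
  grip: [1,1,1,1,1,1,1,1]

```text
time: 5.9
eef_pos: [0.559, -0.218, 0.1215]
tcp_rot: [-180.0, 0.0, 93.4]
ft_force: [0.3, -0.0, -0.3]
width: 0.053
grasp_force: 30.0
```

Request:
apply_moves:
  linear:
    - [0,0,0.2]
    - [0,0,0.4]
    - [0,0,0.6]
    - [0,0,0.8]
    - [0,0,0.8]
    - [0,0,0.6]
    - [0,0,0.2]
    - [0,0,0]
  delta_rot:
    - [0,0,0]
    - [0,0,0]
    - [0,0,0]
    - [0,0,0]
    - [0,0,0]
    - [0,0,0]
    - [0,0,0]
    - [0,0,0]
  grip: [1,1,1,1,1,1,1,1]

```text
time: 6.7
eef_pos: [0.5595, -0.2182, 0.3032]
tcp_rot: [179.9, 0.0, 93.4]
ft_force: [-0.1, 0.1, -1.8]
width: 0.051
grasp_force: 30.0
```

Request:
apply_moves:
  linear:
    - [0,0.5,0]
    - [0,0.9,0]
    - [-0.1,1,0]
    - [-0.1,1,0]
    - [-0.1,1,0]
    - [-0.1,1,0]
    - [-0.1,1,0]
    - [-0.04,0.9,0]
  delta_rot:
    - [0,0,0]
    - [0,0,0.1]
    - [0,0,0.1]
    - [0,0,0.1]
    - [0,0,0.1]
    - [0,0,0.1]
    - [0,0,0.06]
    - [0,0,0]
  grip: [1,1,1,1,1,1,1,1]

```text
time: 7.5
eef_pos: [0.5305, 0.1481, 0.2996]
tcp_rot: [-179.8, 0.0, 98.0]
ft_force: [0.3, 0.0, -0.6]
width: 0.054
grasp_force: 30.0
```

Request:
apply_moves:
  linear:
    - [0,0.49,0]
    - [0,0,0]
    - [0,0,0]
    - [0,0,-0.3]
    - [0,0,-0.5]
    - [0,0,-0.5]
    - [0,0,-0.3]
    - [0,0,0]
  delta_rot:
    - [0,0,0]
    - [0,0,0]
    - [0,0,0]
    - [0,0,0]
    - [0,0,0]
    - [0,0,0]
    - [0,0,0]
    - [0,0,0]
  grip: [1,1,1,1,1,1,1,1]

```text
time: 8.3
eef_pos: [0.5309, 0.1686, 0.2185]
tcp_rot: [-179.7, 0.1, 97.8]
ft_force: [-1.5, 0.1, -1.7]
width: 0.061
grasp_force: 30.0
```

Run:
```python
from h import *
bot.get_image("scene");bot.get_image("scene")
st=bot.observe();print(st["eef_pos"],st["tcp_rot"],st["ft_force"],st["wrist_torque"])
W=[]
for c,x0,y0 in(("scene",195,115),("side",195,150),("wrist",170,60)):
    im=bot.get_image(c)[:,:,::-1].copy();cv2.imwrite(f"pics/{c}1.png",im)
    w,h=(110,160) if c!="wrist" else (230,334)
    if c=="wrist": y0=60
    W.append(cv2.resize(im[y0:y0+h,x0:x0+w],(266,387),interpolation=cv2.INTER_CUBIC))
cv2.imwrite("pics/c6.png",np.hstack(W))
```

```text
[0.53229854 0.16966082 0.22175073] [-1.79994155e+02  4.96323965e-03  9.78235774e+01] [-0.41430558  0.11697961 -0.82527596] [ 0.0490785  -0.06879796 -0.00579124]
```

View pics/c6.png

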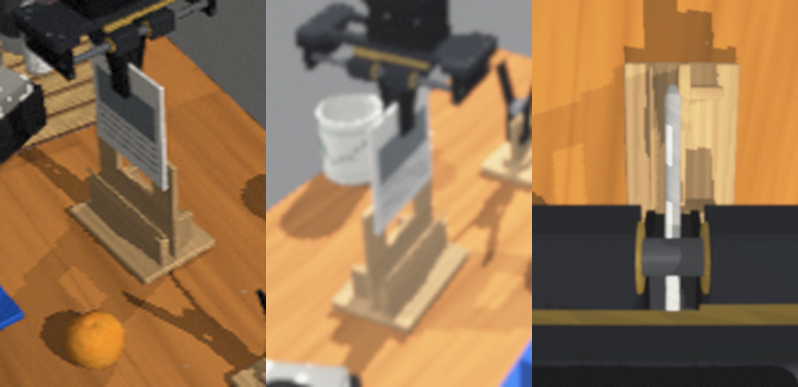

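Request:
apply_moves:
  linear:
    - [0,0,-0.2]
    - [0,0,-0.2]
    - [0,0,-0.2]
    - [0,0,-0.2]
    - [0,0,-0.2]
    - [0,0,-0.2]
    - [0,0,-0.2]
    - [0,0,0]
  delta_rot:
    - [0,0,0]
    - [0,0,0]
    - [0,0,0]
    - [0,0,0]
    - [0,0,0]
    - [0,0,0]
    - [0,0,0]
    - [0,0,0]
  grip: [1,1,1,1,1,1,1,1]

```text
time: 9.35
eef_pos: [0.5313, 0.1699, 0.1498]
tcp_rot: [-179.9, 0.0, 97.9]
ft_force: [-0.4, 0.2, -1.0]
width: 0.051
grasp_force: 30.0
```

Run:
```python
from h import *
for i in range(3):
    bot.get_image("scene");st=bot.observe();print(st["eef_pos"],st["tcp_rot"],st["ft_force"],st["wrist_torque"])
```

```text
[0.53167434 0.17007904 0.15072423] [-1.79916238e+02  1.77975060e-02  9.78800376e+01] [-0.18787237 -0.57424071 -1.14220305] [-0.01982357 -0.00132122  0.01326761]
[0.53207983 0.17024608 0.15143789] [-1.79980948e+02  2.81929772e-03  9.78793300e+01] [-0.65934336  0.47484649 -0.97319231] [-0.0479654  -0.05590044 -0.00481429]
[0.53232559 0.17034758 0.15185358] [ 1.79977635e+02 -7.16975115e-03  9.78791603e+01] [-0.07029985  0.88891497 -1.29421143] [ 0.08637007 -0.00736562 -0.02417743]
```

Request:
apply_moves:
  linear:
    - [0,0,-0.1]
    - [0,0,-0.1]
    - [0,0,-0.1]
    - [0,0,-0.1]
    - [0,0,-0.08]
    - [0,0,-0.06]
    - [0,0,0]
    - [0,0,0]
  delta_rot:
    - [0,0,0]
    - [0,0,0]
    - [0,0,0]
    - [0,0,0]
    - [0,0,0]
    - [0,0,0]
    - [0,0,0]
    - [0,0,0]
  grip: [1,1,1,1,1,1,1,1]

```text
time: 10.3
eef_pos: [0.5321, 0.1703, 0.1246]
tcp_rot: [-180.0, 0.0, 97.9]
ft_force: [0.5, 0.1, -1.4]
width: 0.054
grasp_force: 30.0
```

Go 2 mm lower, watching the force.

Request:
apply_moves:
  linear:
    - [0,0,-0.02]
    - [0,0,-0.02]
    - [0,0,0]
    - [0,0,0]
    - [0,0,0]
    - [0,0,0]
    - [0,0,0]
    - [0,0,0]
  delta_rot:
    - [0,0,0]
    - [0,0,0]
    - [0,0,0]
    - [0,0,0]
    - [0,0,0]
    - [0,0,0]
    - [0,0,0]
    - [0,0,0]
  grip: [1,1,1,1,1,1,1,1]

```text
time: 11.1
eef_pos: [0.5326, 0.1703, 0.1235]
tcp_rot: [179.9, -0.0, 97.9]
ft_force: [-1.5, -0.6, 4.8]
width: 0.053
grasp_force: 30.0
```

Request:
apply_moves:
  linear:
    - [0,0,0]
    - [0,0,0]
    - [0,0,0]
    - [0,0,0]
    - [0,0,0]
    - [0,0,0]
    - [0,0,0]
    - [0,0,0]
  delta_rot:
    - [0,0,0]
    - [0,0,0]
    - [0,0,0]
    - [0,0,0]
    - [0,0,0]
    - [0,0,0]
    - [0,0,0]
    - [0,0,0]
  grip: [0.9,0.8,0.7,0.6,0.4,0.2,0,0]

```text
time: 11.9
eef_pos: [0.5321, 0.1703, 0.1225]
tcp_rot: [-180.0, 0.0, 97.9]
ft_force: [-0.1, -0.4, -0.2]
width: 0.653
grasp_force: 0.0
```

Request:
apply_moves:
  linear:
    - [0,0,0]
    - [0,0,0.2]
    - [0,0,0.4]
    - [0,0,0.6]
    - [0,0,0.8]
    - [0,0,0.6]
    - [0,0,0.4]
    - [0,0,0.2]
  delta_rot:
    - [0,0,0]
    - [0,0,0]
    - [0,0,0]
    - [0,0,0]
    - [0,0,0]
    - [0,0,0]
    - [0,0,0]
    - [0,0,0]
  grip: [0,0,0,0,0,0,0,0]

```text
time: 12.7
eef_pos: [0.5327, 0.1705, 0.2855]
tcp_rot: [179.8, -0.0, 97.9]
ft_force: [0.9, 0.3, -0.5]
width: 1.0
grasp_force: 0.0
```

Run:
```python
from h import *
bot.get_image("scene");bot.get_image("side");bot.get_image("scene")
st=bot.observe();print(st["eef_pos"].tolist(),st["tcp_rot"].tolist(),st["time"])
W=[]
for c,x0,y0 in(("scene",205,135),("side",200,190),("wrist",170,60)):
    im=bot.get_image(c)[:,:,::-1].copy();cv2.imwrite(f"pics/{c}2.png",im)
    w,h=(96,110) if c!="wrist" else (192,220)
    W.append(cv2.resize(im[y0:y0+h,x0:x0+w],(266,305) if c!="wrist" else (266,305),interpolation=cv2.INTER_CUBIC))
cv2.imwrite("pics/c7.png",np.hstack(W))
```

```text
[0.5321045841187015, 0.17028455369560322, 0.28257432979397024] [179.9783295746124, -0.00409015752119631, 97.88248602995932] 12.85
```

View pics/c7.png

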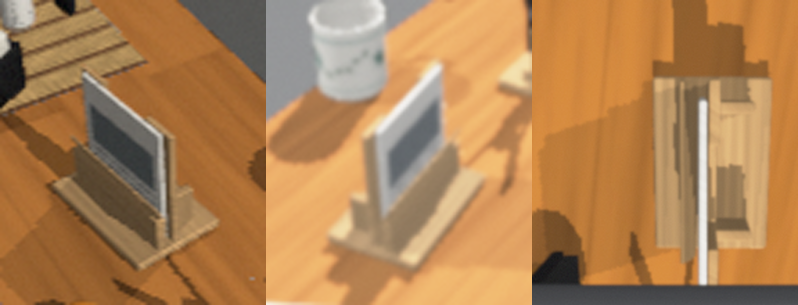

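Request:
apply_moves:
  linear:
    - [0,-0.5,0]
    - [0,-0.8,0]
    - [0.1,-0.9,0]
    - [0.1,-0.9,0]
    - [0.1,-0.9,0]
    - [0.09,-0.8,0]
    - [0,-0.55,0]
    - [0,0,0]
  delta_rot:
    - [0,0,0]
    - [0,0,-0.1]
    - [0,0,-0.1]
    - [0,0,-0.1]
    - [0,0,-0.1]
    - [0,0,-0.1]
    - [0,0,-0.06]
    - [0,0,0]
  grip: [0,0,0,0,0,0,0,0]

```text
time: 13.8
eef_pos: [0.5506, -0.1025, 0.2812]
tcp_rot: [-179.9, 0.1, 93.0]
ft_force: [-0.5, -1.0, 0.2]
width: 1.001
grasp_force: 0.0
```

Request:
apply_moves:
  linear:
    - [0,0,0]
    - [0,0,-0.4]
    - [0,0,-0.6]
    - [0,0,-0.6]
    - [0,0,-0.5]
    - [0,0,-0.4]
    - [0,0,-0.33]
    - [0,0,0]
  delta_rot:
    - [0,0,0]
    - [0,0,0]
    - [0,0,0]
    - [0,0,0]
    - [0,0,0]
    - [0,0,0]
    - [0,0,0]
    - [0,0,0]
  grip: [0,0,0,0,0,0,0,0]

```text
time: 14.6
eef_pos: [0.5499, -0.0953, 0.1383]
tcp_rot: [-179.7, -0.1, 93.5]
ft_force: [-1.1, -0.1, 0.3]
width: 1.0
grasp_force: 0.0
```

Run:
```python
from h import *
bot.get_image("scene");bot.get_image("side")
st=bot.observe();print(st["eef_pos"].tolist(),st["tcp_rot"].tolist(),st["time"],st["ft_force"])
W=[]
for c,x0,y0 in(("scene",260,180),("side",260,130)):
    im=bot.get_image(c)[:,:,::-1].copy();w,h=(100,110)
    W.append(cv2.resize(im[y0:y0+h,x0:x0+w],(400,440),interpolation=cv2.INTER_CUBIC))
cv2.imwrite("pics/c8.png",np.hstack(W))
```

```text
[0.5515633514010565, -0.0960557446993241, 0.14108821761505516] [-179.95824921960394, -0.027350950320658964, 93.49136018978423] 14.7 [-0.994873   -0.0342111   0.38185168]
```

View pics/c8.png

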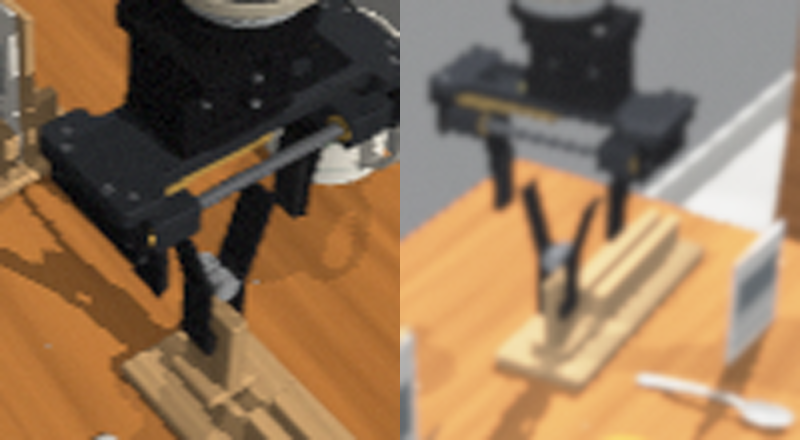

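Request:
apply_moves:
  linear:
    - [0,0,0]
    - [0,0,0]
    - [0,0,0]
    - [0,0,0]
    - [0,0,0]
    - [0,0,0]
    - [0,0,0]
    - [0,0,0]
  delta_rot:
    - [0,0,0]
    - [0,0,0]
    - [0,0,0]
    - [0,0,0]
    - [0,0,0]
    - [0,0,0]
    - [0,0,0]
    - [0,0,0]
  grip: [0.2,0.3,0.4,0.5,0.6,0.7,0.75,0.75]

```text
time: 15.6
eef_pos: [0.5515, -0.0973, 0.141]
tcp_rot: [-180.0, -0.0, 93.4]
ft_force: [-0.5, 0.3, -1.0]
width: 0.357
grasp_force: 9.0
```

Request:
apply_moves:
  linear:
    - [0,0,0]
    - [0,0,0]
    - [0,0,0]
    - [0,0,0]
    - [0,0,0]
    - [0,0,0]
    - [0,0,0]
    - [0,0,0]
  delta_rot:
    - [0,0,0]
    - [0,0,0]
    - [0,0,0]
    - [0,0,0]
    - [0,0,0]
    - [0,0,0]
    - [0,0,0]
    - [0,0,0]
  grip: [0.75,0.75,0.75,0.75,0.75,0.75,0.75,0.75]

```text
time: 16.4
eef_pos: [0.5516, -0.0973, 0.141]
tcp_rot: [-180.0, 0.0, 93.4]
ft_force: [0.1, 0.1, -1.0]
width: 0.315
grasp_force: 30.0
```

Request:
apply_moves:
  linear:
    - [0,0,0.1]
    - [0,0,0.2]
    - [0,0,0.4]
    - [0,0,0.6]
    - [0,0,0.7]
    - [0,0,0.7]
    - [0,0,0.5]
    - [0,0,0]
  delta_rot:
    - [0,0,0]
    - [0,0,0]
    - [0,0,0]
    - [0,0,0]
    - [0,0,0]
    - [0,0,0]
    - [0,0,0]
    - [0,0,0]
  grip: [0.75,0.75,0.75,0.75,0.75,0.75,0.75,0.75]

```text
time: 17.2
eef_pos: [0.5531, -0.0975, 0.3062]
tcp_rot: [179.6, 0.1, 93.4]
ft_force: [-0.0, -0.3, -1.1]
width: 0.309
grasp_force: 30.0
```

Request:
apply_moves:
  linear:
    - [0,0.4,0]
    - [0,0.8,0]
    - [0,0.8,0]
    - [-0.1,0.8,0]
    - [-0.04,0.8,0]
    - [0,0.5,0]
    - [0,0.28,0]
    - [0,0,0]
  delta_rot:
    - [0,0,0]
    - [0,0,0.1]
    - [0,0,0.1]
    - [0,0,0.1]
    - [0,0,0.1]
    - [0,0,0.1]
    - [0,0,0.06]
    - [0,0,0]
  grip: [0.75,0.75,0.75,0.75,0.75,0.75,0.75,0.75]

```text
time: 18.0
eef_pos: [0.5443, 0.1234, 0.3008]
tcp_rot: [-180.0, -0.0, 98.0]
ft_force: [0.7, 0.4, -0.9]
width: 0.317
grasp_force: 30.0
```

Run:
```python
from h import *
bot.get_image("scene");bot.get_image("side");bot.get_image("scene")
st=bot.observe();print(st["eef_pos"].tolist(),st["tcp_rot"].tolist(),st["time"],st["ft_force"])
W=[];p=[.5364,.1722,.138]
# axis line of the clamp plane above the horn: stand x=1,y=-51, z 142..300 ; pin expected at TCP z-46
pin=st["eef_pos"]-[0,0,.046]
for c,x0,y0 in(("scene",205,80),("side",205,130),):
    im=bot.get_image(c)[:,:,::-1].copy();w,h=(100,150);C=cam(c)
    a=cv2.resize(im[y0:y0+h,x0:x0+w],(400,600),interpolation=cv2.INTER_CUBIC)
    q=lambda X:tuple(int(v) for v in ((proj(C,X)[0]-[x0,y0]+.5)*4))
    cv2.line(a,q(wor(p,[[.001,-.051,.142]])),q(wor(p,[[.001,-.051,.26]])),(0,0,255),1,cv2.LINE_AA)
    cv2.circle(a,q(pin),5,(0,255,0),1)
    cv2.imwrite(f"pics/{c}3.png",im); W.append(a)
cv2.imwrite("pics/c9.png",np.hstack(W))
```

```text
[0.54492220894169, 0.1196383233802163, 0.3009926454639745] [-179.98792511197723, 0.04897928801420598, 97.72500358412873] 18.15 [ 0.8831982  -0.86523285 -1.52045537]
```

View pics/c9.png

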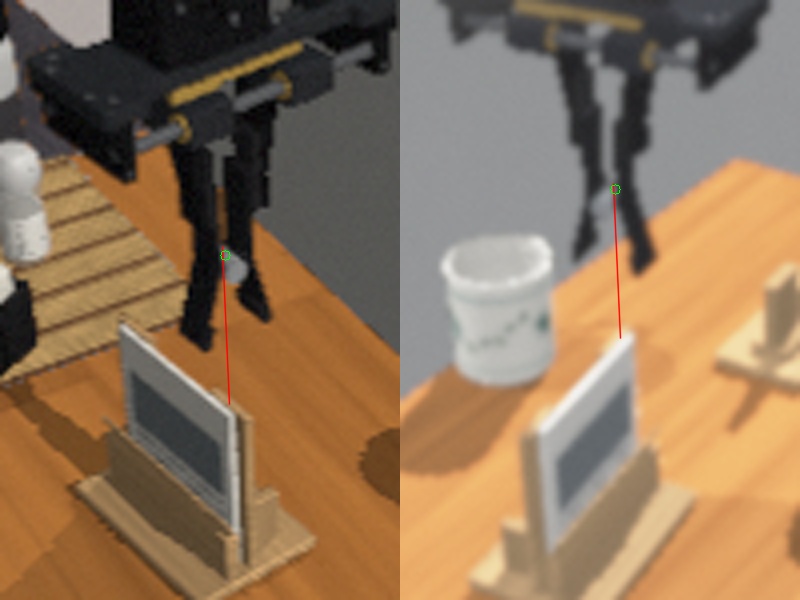

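Run:
```python
from h import *
S,D=cam("scene"),cam("side")
for n,u,v in(("jaw",(231,334),(210,268)),("spring",(235,268),(205,205)),("fingtip?",(226,180),(212,110))):
  f=lambda X:np.r_[proj(S,X)[0]-[205+u[0]/4-.5,80+u[1]/4-.5],proj(D,X)[0]-[205+v[0]/4-.5,130+v[1]/4-.5]]
  r=least_squares(f,[.54,.12,.25]);print(n,r.x,r.fun)
```

```text
jaw [0.54870107 0.12298976 0.19569673] [ 0.23333681 -0.31762368  0.30965666  0.29959761]
spring [0.55195006 0.12191633 0.24222374] [ 0.02563359 -0.03677782  0.0345776   0.03571548]
fingtip? [0.54602136 0.11614617 0.30759871] [ 0.32067735 -0.49350205  0.44552863  0.5017345 ]
```

Request:
apply_moves:
  linear:
    - [-0.06,0,0]
    - [0,0,-0.2]
    - [0,0,-0.3]
    - [0,0,-0.3]
    - [0,0,-0.3]
    - [0,0,-0.2]
    - [0,0,-0.2]
    - [0,0,0]
  delta_rot:
    - [0,0,0]
    - [0,0,0]
    - [0,0,0]
    - [0,0,0]
    - [0,0,0]
    - [0,0,0]
    - [0,0,0]
    - [0,0,0]
  grip: [0.75,0.75,0.75,0.75,0.75,0.75,0.75,0.75]

```text
time: 19.05
eef_pos: [0.541, 0.1215, 0.2244]
tcp_rot: [-179.9, 0.0, 97.9]
ft_force: [0.7, 0.6, -0.3]
width: 0.314
grasp_force: 30.0
```

Request:
apply_moves:
  linear:
    - [0,0,-0.1]
    - [0,0,-0.1]
    - [0,0,0]
    - [0,0,0]
    - [0,0,0]
    - [0,0,0]
    - [0,0,0]
    - [0,0,0]
  delta_rot:
    - [0,0,0]
    - [0,0,0]
    - [0,0,0]
    - [0,0,0]
    - [0,0,0]
    - [0,0,0]
    - [0,0,0]
    - [0,0,0]
  grip: [0.75,0.75,0.75,0.75,0.75,0.75,0.75,0.75]

```text
time: 19.85
eef_pos: [0.5416, 0.1218, 0.2161]
tcp_rot: [180.0, -0.0, 97.9]
ft_force: [-0.5, 0.7, -0.2]
width: 0.315
grasp_force: 30.0
```

Request:
apply_moves:
  linear:
    - [0,0,0]
    - [0,0,0]
    - [0,0,0]
    - [0,0,0]
    - [0,0,0]
    - [0,0,0]
    - [0,0,0]
    - [0,0,0]
  delta_rot:
    - [0,0,0]
    - [0,0,0]
    - [0,0,0]
    - [0,0,0]
    - [0,0,0]
    - [0,0,0]
    - [0,0,0]
    - [0,0,0]
  grip: [0.66,0.62,0.58,0.54,0.5,0.46,0.42,0.38]

```text
time: 20.65
eef_pos: [0.5416, 0.1217, 0.216]
tcp_rot: [-180.0, 0.0, 97.9]
ft_force: [1.4, -0.4, -1.1]
width: 0.594
grasp_force: 6.6
```

Request:
apply_moves:
  linear:
    - [0,0,0]
    - [0,0,0]
    - [0,0,0]
    - [0,0,0]
    - [0,0,0]
    - [0,0,0]
    - [0,0,0]
    - [0,0,0]
  delta_rot:
    - [0,0,0]
    - [0,0,0]
    - [0,0,0]
    - [0,0,0]
    - [0,0,0]
    - [0,0,0]
    - [0,0,0]
    - [0,0,0]
  grip: [0.3,0.2,0.1,0,0,0,0,0]

```text
time: 21.45
eef_pos: [0.5416, 0.1217, 0.216]
tcp_rot: [-180.0, -0.0, 97.9]
ft_force: [0.4, 0.9, 0.7]
width: 0.995
grasp_force: 0.0
```

Run:
```python
from h import *
st=bot.observe();print(st["eef_pos"].tolist(),st["time"],st["ft_force"],st["width"])
p=[.5364,.1722,.138]
for c in("scene","side"):
    im=bot.get_image(c);cv2.imwrite(f"pics/{c}4.png",im[:,:,::-1]);C=cam(c)
    for n in("clip","board"): print(c,n,[(np.round(d["extent"]).tolist(),round(d["score"],2)) for d in bot.search_frame(n,c)])
    for z in(.155,.162,.17):
        X=np.array([[s*a+1,-51+b,h] for s in(-1,1) for b in(-12,12) for a,h in((31,62),(24,62),(6,-51),(13,-51))])/1e3+[0,0,z]
        u=proj(C,wor(p,X)); print("pred clip",z,np.round(np.r_[u.min(0),u.max(0)]).tolist())
    u=proj(C,wor(p,np.array([[-5,a,b] for a in(-.060,.06) for b in(.012,.142)])*[1e-3,1,1]));print("pred board",np.round(np.r_[u.min(0),u.max(0)]).tolist())
```

```text
[0.5415827027604878, 0.12173876813244293, 0.21603570895838692] 21.45 [0.39390254 0.85983125 0.68017573] 0.9947486091346824
scene clip [([252.0, 147.0, 272.0, 191.0], 0.73)]
scene board [([236.0, 166.0, 264.0, 212.0], 0.87), ([282.0, 298.0, 308.0, 352.0], 0.84), ([208.0, 344.0, 278.0, 384.0], 0.56)]
pred clip 0.155 [247.0, 149.0, 274.0, 197.0]
pred clip 0.162 [247.0, 147.0, 274.0, 195.0]
pred clip 0.17 [247.0, 144.0, 274.0, 192.0]
pred board [234.0, 161.0, 264.0, 221.0]
side clip [([249.0, 186.0, 272.0, 222.0], 0.84)]
side board [([237.0, 216.0, 265.0, 268.0], 0.7), ([380.0, 181.0, 408.0, 235.0], 0.61), ([343.0, 188.0, 355.0, 220.0], 0.58)]
pred clip 0.155 [246.0, 185.0, 271.0, 229.0]
pred clip 0.162 [246.0, 183.0, 271.0, 227.0]
pred clip 0.17 [246.0, 180.0, 271.0, 225.0]
pred board [241.0, 213.0, 265.0, 277.0]
```

Request:
apply_moves:
  linear:
    - [0,0,0.1]
    - [0,0,0.2]
    - [0,0,0.4]
    - [0,0,0.5]
    - [0,0,0.5]
    - [0,0,0.3]
    - [0,0,0]
    - [0,0,0]
  delta_rot:
    - [0,0,0]
    - [0,0,0]
    - [0,0,0]
    - [0,0,0]
    - [0,0,0]
    - [0,0,0]
    - [0,0,0]
    - [0,0,0]
  grip: [0,0,0,0,0,0,0,0]

```text
time: 22.55
eef_pos: [0.5415, 0.1217, 0.3155]
tcp_rot: [-180.0, 0.0, 97.9]
ft_force: [0.4, 0.3, -0.2]
width: 0.998
grasp_force: 0.0
```

Run:
```python
from h import *
st=bot.observe();print(st["eef_pos"].tolist(),st["time"],st["ft_force"])
for c in("scene","side"):
    im=bot.get_image(c);cv2.imwrite(f"pics/{c}5.png",im[:,:,::-1])
    for n in("clip","board"): print(c,n,[(np.round(d["extent"],1).tolist(),round(d["score"],2)) for d in bot.search_frame(n,c)][:1])
    # dark-pixel geometry of the clip: mean column per row inside its box
    e=bot.search_frame("clip",c)
    if e:
        l,t,r,b=[int(v) for v in e[0]["extent"]]; g=im[t:b+8,l-4:r+5].max(2)
        print("\n".join("".join("#" if v<60 else "." if v<170 else "o" for v in row) for row in g))
```

```text
[0.5414695496060951, 0.12173540240417652, 0.3155305035753421] 22.55 [ 0.37459069  0.34070546 -0.21729215]
scene clip [([248.7, 145.8, 272.6, 193.1], 0.69)]
scene board [([282.3, 299.5, 308.3, 352.0], 0.97)]
oo.........oooooooooooooooooooooo
oo...o.....ooooooooooo.oooooooooo
...ooo.......oooooooo....oooooooo
o.....o......oooooooo.###.ooooooo
oooo..oo.......ooooo..####..ooooo
ooo.....o......ooooo..#####..oooo
o........o......oooo.#######..ooo
......ooo.ooo..oo.oo.#######..ooo
....ooooo..ooo...o.o.#######.oooo
.oooooooooo.oo.......#######.oooo
..oooooooooo.ooo.oo..######..ooo.
..........oo..oo....#######..o...
....##.........oooo.#######......
.oo.###......oooooo.#######......
..o..###...ooooooo..#######......
o....####..o.ooooo..######.......
......####....oo...#######.......
......####.........#######.......
......####.........#######.......
o......####........######........
.......####........######........
........####..o...#######........
o.......####......#######........
oo.......####.....#######........
.oo......####......#####.........
..oo.....#####......####.........
.........
[... 721 characters left out ...]
...o...o........o
......#.#.######...o.............
.......#..###.#....o...o.........
........######.#...o.............
.........###..##...oo..o.........
..........######...o...o.........
...........#####...o...oo........
.............###...o...o.........
...............#...oo............
side clip [([344.1, 231.4, 358.1, 236.7], 0.22)]
side board [([343.1, 186.1, 354.6, 217.1], 0.87)]
.oooooooooooooooooooooo
ooooooooooooooooooooooo
ooooooooooooooooooooooo
ooooooooooooooooooooooo
ooooooooooooooooooooooo
ooooooooooooooooooooooo
oooooooooooo...oooooooo
ooooooooooooooooooooooo
ooooooooooooooooooooooo
ooooooooooooooooooooooo
ooooooooooooooooooooooo
ooooooooooooooooooooooo
ooooooooooooooooooooooo
```

Run:
```python
import cv2,numpy as np
for f,b in(("side5",(228,180,282,290)),("scene5",(224,142,284,236))):
    im=cv2.imread(f"pics/{f}.png")[b[1]:b[3]:2,b[0]:b[2]].astype(int)
    print(f);print("\n".join("".join("#" if max(v)<60 else "W" if min(v)>130 else "g" if max(v)-min(v)<25 else "." for v in r) for r in im))
```

```text
side5
WWWWWWWWWWWWWWWWWWWWWWWWWWWWWWWWWWWWWWWWWWWWWW........
WWWWWWWWWWWWWWWWWWWWWWWWWWWWWWWWWWWWWWWWWWW...........
WWWWWWWWWWWWWWWWWWWWWgggWWWWWWWWWWWWWWWW..............
WWWWWWWWWWWWWWWWWWWggggggWWWWWWWWWWWWW................
WWWWWWWWWWWWWWWWWWgg###ggWWWWWWWWWW...................
WWWWWWWWWWWWWWWWWWgg####ggWWWWWW......................
WWWWWWWWWWWWWWWWWWWgg####ggWW.........................
WWWWWWWWWWWWWWWWWWWgg####g............g...............
WWWWWWWWWWWWWWWWWWWWgg###g............g...............
WWWWWWWWWWWWWWWWWWWW...###...........g................
WWWWWWWWWWWWWWWWWW......###..........g................
WWWWWWWWWWWWWWWW........g##g...WWW..#.................
WWWWWWWWWWWWWWWW.........##gggWWWgg#..................
WWWWWWWWWWWWWWWW.........gggWWWWggg#..................
WWWWWWWWWWWWWWWW..........ggWWWgg###..................
WWWWWWWWWWWWggWW..........gggg...g##..................
WWWWWWWWWWWWWWWW..........##g.....##..................
WWWWWWWWWWWWWWWW..........g#..WWWgg#..................
WWWWWWWWWWWWWWWW.............WWWWgg#..................
WWWWWWWWWWWWWWWW............WWWWWg##g............
[... 4104 characters left out ...]
........WW...................
............................................................
.........................................g..................
............................................................
............................................................
............................................................
............................................................
............................................................
............................................................
............................................................
............................................................
............................................................
```

```bash
python3 -c "
from station import bot
print(bot.job_done())"
```

```text
the job is handed in; nothing more can be done
None
```

The board stands on the stand's ledge, clipped to the −y horn, and the job is handed in at about 23 s. Final scene and side images show it upright and clamped; no judge verdict came back.

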